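# Weigh the filled shaker on the counter balance

## Task

Weigh the filled steel salt shaker: stand it alone on the left pan of the balance, load the right pan with brass weights from the open case, upright, and slide the poise along the front bar for the remainder, until the beam comes to rest level with the pointer between the two long middle marks. Keep any weight you do not need off the pans, and do not knock over or shove away the little cup and the ball infuser that stand near the shaker.

Things in the scene. Friction and masses are not known exactly. Their poses are not given: they have to be found in the camera images.
- salt_shaker: polished steel salt shaker, round, 39 mm across at the foot and up to 56 mm height, then a domed top 26 mm across, 70 mm high in all; origin at the centre of its underside, z up. Its filling is unknown: in all it weighs between 140 and 280 g, to be found by weighing
- weight_200: brass knob weight of 200 g: round body 32 mm across and 29 mm high, above it a neck 9 mm across and 6 mm high, then a knob 15 mm across and 12 mm high (total 47 mm). Origin at the centre of its underside, z up its axis towards the knob. Starts in its seat, 10 mm deep, in the weight case, leaning 0.5 rad (29 deg) towards the case's front like the case; draw it out along its axis
- weight_100: brass knob weight of 100 g: round body 25 mm across and 22 mm high, above it a neck 9 mm across and 6 mm high, then a knob 14 mm across and 12 mm high (total 40 mm). Origin at the centre of its underside, z up its axis towards the knob. Starts in its seat, 10 mm deep, in the weight case, leaning 0.5 rad (29 deg) towards the case's front like the case; draw it out along its axis
- weight_50: brass knob weight of 50 g: round body 20 mm across and 14.6 mm high, above it a neck 9 mm across and 6 mm high, then a knob 13 mm across and 12 mm high (total 33 mm). Origin at the centre of its underside, z up its axis towards the knob. Starts in its seat, 10 mm deep, in the weight case, leaning 0.5 rad (29 deg) towards the case's front like the case; draw it out along its axis
- weight_case: open wooden weight case 184 mm wide, fixed, its bed tilted 29 deg (0.5 rad) to face the robot. Origin on the worktop, x to its back. Seats' floors at x = -0.0143, z = 0.0427: 200 g at y = +0.052, 100 g at 0, 50 g at -0.052. The open lid stands square to the bed, 58 mm behind the weights' axes and 109 mm high, so it leans out over the knobs: come in along the axes, not from straight above
- balance: two-pan balance, grey base 116 x 250 mm, fixed; origin under its centre, x away from the robot, y to the left pan. Beam pivot 70 mm high; pans 115 mm left and right of it, their faces 106 mm high when level. White dial plate, top 184 mm high, 50 mm behind the pivot; the beam's pointer ends 102 mm above the pivot, at level between two long marks 2.5 mm either side of the middle
- beam (a joint): angle of the beam (rad): 0 level, positive when the right pan is down, rubber stops from about 0.14 either way. Between the stops it settles about 0.0042 rad from level for each gram of difference (35 g or more lies on the stop, at 0.14 to 0.165), well damped, within about 1.5 s
- pan_left_top (a point): centre of the upper face of the balance's left pan (for the goods), seen from the robot: a flat round steel pan 118 mm across inside a low rim that stands 4 mm above the face; it stays flat and only goes up and down (16 mm at most from level); a load counts the same anywhere on it. z up
- pan_right_top (a point): centre of the upper face of the balance's right pan (for the weights), seen from the robot: a flat round steel pan 118 mm across inside a low rim that stands 4 mm above the face; it stays flat and only goes up and down (16 mm at most from level); a load counts the same anywhere on it. z up
- poise (a joint): place of the sliding poise on the front bar (m): 0 at the left end, where the empty balance is level, 0.10 at the right end; sliding it to the right counts as weight added to the right pan, 10.4 g for every 10 mm (104 g at the right end). It slides stiffly (1 N) and stays where it is left
- poise_knob (a point): middle of the poise's upright knob: 12 mm across, its top 9 mm above this point, its foot 10 mm below it on a dark steel block 26 x 22 x 24 mm. The bar runs along the balance's y, 80 mm in front of the beam, in front of and below the pans; the knob rises and sinks a little with the beam
- steel_cup: bystander: little polished steel cup, 38 mm across, 80 mm high, origin at the centre of its underside
- tea_infuser: bystander: steel ball infuser on a foot, ball 46 mm across, 79 mm high, origin at the centre of its underside

How it is judged:
At the end, for the whole second after the job is handed in: the salt shaker stands upright on the left pan (centre within 55 mm of the pan's), at least one brass weight stands upright on the right pan (within 55 mm of its centre), every other weight is off both pans (more than 75 mm from their centres), and the beam is at rest within 0.025 rad of level (horizontal distance between salt_shaker and pan_left_top below 0.055 m and z of salt_shaker in the frame of pan_left_top between -0.006 and 0.006 m and angle between salt_shaker's own z axis and vertical below 0.15 rad and ((horizontal distance between weight_200 and pan_right_top below 0.055 m and z of weight_200 in the frame of pan_right_top between -0.006 and 0.006 m and angle between weight_200's own z axis and vertical below 0.15 rad) or (horizontal distance between weight_100 and pan_right_top below 0.055 m and z of weight_100 in the frame of pan_right_top between -0.006 and 0.006 m and angle between weight_100's own z axis and vertical below 0.15 rad) or (horizontal distance between weight_50 and pan_right_top below 0.055 m and z of weight_50 in the frame of pan_right_top between -0.006 and 0.006 m and angle between weight_50's own z axis and vertical below 0.15 rad)) and ((horizontal distance between weight_200 and pan_right_top below 0.055 m and z of weight_200 in the frame of pan_right_top between -0.006 and 0.006 m and angle between weight_200's own z axis and vertical below 0.15 rad) or (horizontal distance between weight_200 and pan_right_top above 0.075 m and horizontal distance between weight_200 and pan_left_top above 0.075 m)) and ((horizontal distance between weight_100 and pan_right_top below 0.055 m and z of weight_100 in the frame of pan_right_top between -0.006 and 0.006 m and angle between weight_100's own z axis and vertical below 0.15 rad) or (horizontal distance between weight_100 and pan_right_top above 0.075 m and horizontal distance between weight_100 and pan_left_top above 0.075 m)) and ((horizontal distance between weight_50 and pan_right_top below 0.055 m and z of weight_50 in the frame of pan_right_top between -0.006 and 0.006 m and angle between weight_50's own z axis and vertical below 0.15 rad) or (horizontal distance between weight_50 and pan_right_top above 0.075 m and horizontal distance between weight_50 and pan_left_top above 0.075 m)) and value of joint beam between -0.025 and 0.025 rad and velocity of joint beam between -0.03 and 0.03 rad/s and linear speed of salt_shaker below 0.02 m/s); the robot touches nothing.
It fails at once if the little cup is knocked over or shoved more than 40 mm (angle between steel_cup's own z axis and vertical above 0.5 rad or distance of steel_cup from where it was at the start of the episode above 0.04 m).
It fails at once if the ball infuser is knocked over or shoved more than 40 mm (angle between tea_infuser's own z axis and vertical above 0.5 rad or distance of tea_infuser from where it was at the start of the episode above 0.04 m).
It also fails if it takes over 72 s, if anything falls off the work surface, if the arm or the gripper's body presses on something with over 40 N, if the wrist force passes 120 N, or if a joint passes its speed limit or range.

## Robot

A 7-joint arm with a two-finger parallel gripper is mounted at the origin on a cart in front of the work surface, level with it; the furniture and walls round the work are solid. World frame = base frame: x ahead of the robot, y to its left, z up, the work surface at z = 0. Lengths are in m, angles in rad, forces in N, time in s.
With the tool pointing down it reaches from about 0.425 to 0.925 m from the base axis. Payload 6.8 kg.
Tool frame: the origin (TCP) lies on the mounting face of the last link; the fingertips stand 173 mm ahead of it and the grasp point (between the pads) lies 155 mm ahead of it; z points along the fingers, y is the line along which they close (so a half turn about z gives the same grasp; the last joint's range is limited). The gripper opens to 85 mm and grips with 20 to 120 N. Pads are 22 mm wide; open, the fingers measure 114 mm over their backs; the gripper's body (76 mm by 85 mm) begins 54 mm behind the grasp point. The pads swing forward as they close: fully open they stand 13 mm farther back than shut.
Start: joints at [-1.447, 0.477, 0.022, 1.555, -0.011, 1.109, -0.083], TCP at [0.155, 0.657, 0.405] pointing down, gripper open.
Joint ranges: [-2.96, 2.96], [-0.34, 2.1], [-1.41, 1.46], [0.24, 2.44], [-1.37, 4.51], [0.17, 1.92], [-2.96, 2.96]. Speed limits (rad/s): [2.39, 2.39, 3.14, 3.14, 3.14, 3.14, 3.14].

## Interface

Orientations are given as a unit quaternion [w, x, y, z].
In Python, from station import bot gives the robot as it stands. The module is installed in compiled form; this text tells all that it offers.
- The arm moves only by the shell command python3 -m pendant 'ROWS' [FORCE]. ROWS is JSON, a list of rows, each a list of 5 numbers: the finger opening in m, from 0 to 0.0854, then the shift along the tool's x, y, z in m, then the turn about the tool's z in degrees. In form: [[jaw, x, y, z, yaw], ...]. A call has 1 to 12 rows; each row shifts and turns the commanded pose from where the row before left it, along the tool's axes as they then stand; what a row does not reach is not made up. A row lasts 1/12 s, in which the tool goes at most 41.7 mm and 7.16 degrees, less where a joint would pass 70% of its speed; a pose out of reach is approached as far as the arm can. A call with a gripper value outside its range is refused whole. The fingers move at their own pace and stop on an object; FORCE is the grip in N (left out, the last holds). Time passes only in rows, so rows that do not move let the fingers close. It gives the time, the measured TCP pose, the force, the opening and the grip force at its end, in the units of the state.
- bot.get_obs(): the state, without advancing time (a new reading comes with each control period).
- bot.read_camera(name): name is "scene" or "side" or "wrist"; returns (picture, depth): 384x512x3 uint8, blue, green, red; 384x512 float32, m along the optical axis (not along the pixel's ray), 0 where there is no reading.
- bot.camera_model(name): a dict with "intrinsics" (3x3 intrinsics, pixels), "R" (3x3) and "t" (3): a world point X has camera coordinates R X + t. Camera axes: x right, y down, z forward; pixel columns grow to the right and rows downward; lengths in m; the calibration is good to about 2 mm. The wrist camera is an equidistant fisheye: a pixel r from the principal point sees the ray r / f radians off the axis. A picture is of the moment at which its call begins: read the wrist's pose just before it. camera_model takes no time and is no camera call; for the wrist camera it gives the pose at the moment of the call.
- bot.hand_in(): hands the job in; it is judged then, once.
Trained networks look in the newest picture that a camera, given by its name, has taken for a name from the list of things; names that differ only in an ending like _2 or _b are one class to them, and where a whole thing is asked for, a point or a joint stands for the part that bears it (a point fixed in the world has none). Each returns a list of dicts, best first, with "score" (0 to 1); they miss things now and then, are a little off and sometimes report something else, mostly with a low value. They report only what shows in the picture. A call takes as long as a camera call.
- bot.boxes_of(name, camera): "at" ([column, row] in pixels, amid what is visible of it).
- bot.trace(name, camera): "mask" (384x512 bool, what is visible of it) and "at" ([column, row] in pixels, amid what is visible of it).
- bot.pinpoint(name, camera): "at" ([column, row] in pixels: a listed point, or the origin of a listed thing).
The state is a dict: "t": time; "q": joint angles; "joint_vel": joint speeds; "joint_torque": joint torques, N m; "eef_pos": TCP position; "tool_rot": TCP orientation; "contact_force": force on the tool from outside, world axes, zero at the start; "torque": the same for the moment, N m; "gripper_width": opening from 0.0 (shut) to 1.0 (fully open); "grasp_force": force on a finger pad.
Only numpy, scipy, OpenCV 4.12 (cv2) and the standard library are available. Lean on these libraries where they do the work, as an engineer would, in place of code of your own. Each camera call takes 0.05 s, during which the arm holds its last target. There are 200 camera calls.

## Working session

There is one attempt and no reset: what is moved stays moved. The work goes in short steps, Python scripts to look and compute and a shell command to move; the robot and the scene stay as the last step left them, time stands still between calls to the robot, and variables do not carry over. Pictures are saved under pics/ and viewed, at most 10 in all, crops included, and the job is handed in when it is done.

```bash
mkdir -p pics
cat > h.py <<'E'
import numpy as np, cv2
from station import bot
def ray(c,px):
    m=bot.camera_model(c);K=np.array(m["intrinsics"]);R=np.array(m["R"]);t=np.array(m["t"])
    d=np.linalg.inv(K)@[px[0],px[1],1]
    return -R.T@t, R.T@d
def at_z(c,px,z):
    o,d=ray(c,px); return o+d*(z-o[2])/d[2]
def cloud(c,dep):
    m=bot.camera_model(c);K=np.array(m["intrinsics"]);R=np.array(m["R"]);t=np.array(m["t"])
    v,u=np.mgrid[:dep.shape[0],:dep.shape[1]]
    P=np.stack([(u-K[0,2])/K[0,0]*dep,(v-K[1,2])/K[1,1]*dep,dep],-1)
    return (P-t)@R
def proj(c,X):
    m=bot.camera_model(c);K=np.array(m["intrinsics"]);p=K@(np.array(m["R"])@X+np.array(m["t"]));return p[:2]/p[2]
E
python3 - <<'E'
from h import *
np.set_printoptions(precision=4,suppress=True)
o=bot.get_obs();print({k:np.round(v,4) for k,v in o.items()})
for c in("scene","side"):
    im,d=bot.read_camera(c);cv2.imwrite(f"pics/{c}0.png",im);P=cloud(c,d);np.save(f"pics/{c}0.npy",P)
    m=bot.camera_model(c);print(c,ray(c,(256,192)))
    for n in("salt_shaker","weight_200","weight_100","weight_50","weight_case","balance","pan_left_top","pan_right_top","poise_knob","steel_cup","tea_infuser"):
        r=bot.pinpoint(n,c)[:2]
        for q in r:
            u,v=map(int,np.round(q["at"]));print(n,np.round(q["at"],1),round(q["score"],2),"z0",at_z(c,q["at"],0.0)[:2],"depthpt",P[min(max(v,0),383),min(max(u,0),511)])
E
```

```text
{'t': np.float64(0.0), 'q': array([-1.4471,  0.4778,  0.0223,  1.5564, -0.0115,  1.1093, -0.0831]), 'joint_vel': array([-0.0015,  0.0004,  0.001 ,  0.0012, -0.0011,  0.0021, -0.001 ]), 'joint_torque': array([  0.0007, -59.6442,   1.6088, -28.1197,   0.0125,   0.0092,
         0.    ]), 'eef_pos': array([0.155 , 0.6567, 0.4037]), 'tool_rot': array([-0.    ,  0.1156,  0.9933, -0.0009]), 'contact_force': array([ 0.2005,  0.5266, -1.0276]), 'torque': array([-0.0233, -0.0303,  0.0229]), 'grasp_force': np.float64(0.0), 'gripper_width': np.float64(1.0021)}
scene (array([-0.1039,  1.0798,  1.2076]), array([ 0.3929, -0.6323, -0.6677]))
salt_shaker [199.4 268.5] 0.44 z0 [0.5754 0.3544] depthpt [0.5651 0.3669 0.0225]
weight_200 [290.4 147.3] 0.48 z0 [ 0.6259 -0.3883] depthpt [ 0.5875 -0.3074  0.0674]
weight_200 [296.7 146.8] 0.44 z0 [ 0.6036 -0.405 ] depthpt [ 0.5732 -0.3441  0.049 ]
weight_100 [290.4 147.3] 0.48 z0 [ 0.6259 -0.3883] depthpt [ 0.5875 -0.3074  0.0674]
weight_100 [296.7 146.8] 0.44 z0 [ 0.6036 -0.405 ] depthpt [ 0.5732 -0.3441  0.049 ]
weight_50 [290.4 147.3] 0.48 z0 [ 0.6259 -0.
[... 1415 characters left out ...]
657] depthpt [ 0.5664 -0.411   0.0573]
balance [258.3 212.5] 0.84 z0 [0.5873 0.0474] depthpt [ 0.5476 -0.0565  0.0857]
pan_left_top [256.4 164.4] 0.83 z0 [0.6811 0.3443] depthpt [0.6162 0.1686 0.1148]
pan_right_top [268. 206.] 0.76 z0 [0.6313 0.0731] depthpt [ 0.5839 -0.0452  0.0932]
pan_right_top [308.8 304.4] 0.36 z0 [ 0.5853 -0.3748] depthpt [ 0.5608 -0.4179  0.0554]
poise_knob [237.9 192.2] 0.61 z0 [0.5562 0.1813] depthpt [0.515  0.0475 0.0974]
steel_cup [204.1 173.6] 0.8 z0 [0.4695 0.3345] depthpt [ 0.4692  0.335  -0.002 ]
tea_infuser [304.9 293.6] 0.72 z0 [ 0.5908 -0.3361] depthpt [ 0.5659 -0.3817  0.0528]
tea_infuser [215.7 155.3] 0.47 z0 [0.5461 0.4552] depthpt [0.5477 0.4566 0.0003]
```

```bash
python3 -c "
import cv2,numpy as np
a=cv2.imread('pics/scene0.png');cv2.imwrite('pics/scene0v.png',cv2.resize(a,(800,600)))"
```

```text
(no output)
```

View pics/scene0v.png

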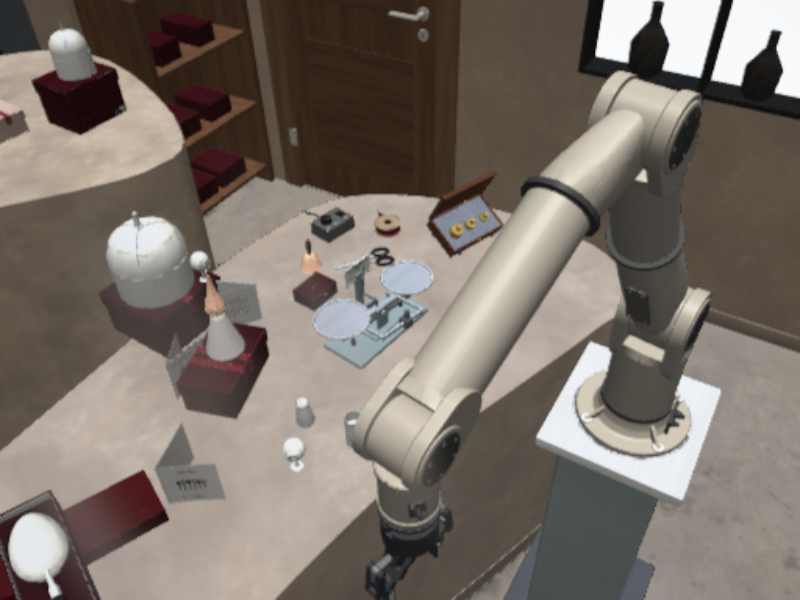

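View pics/side0.png

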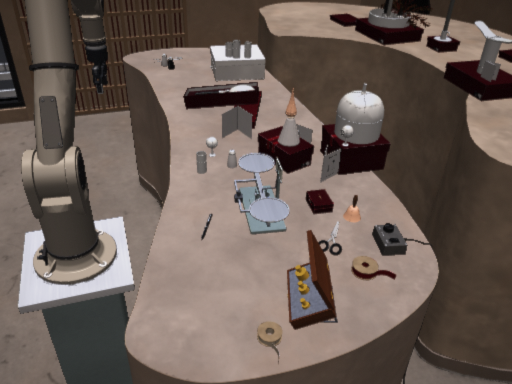

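Run:
```python
from h import *
np.set_printoptions(precision=4,suppress=True)
for c in("side","scene"):
    P=np.load(f"pics/{c}0.npy");im=cv2.imread(f"pics/{c}0.png");h=cv2.cvtColor(im,cv2.COLOR_BGR2HSV)
    reg=(P[...,0]>.45)&(P[...,0]<.75)&(P[...,1]>-.5)&(P[...,1]<-.2)
    g=reg&(h[...,0]>18)&(h[...,0]<35)&(h[...,1]>130)&(h[...,2]>90)
    n,l,s,ce=cv2.connectedComponentsWithStats(g.astype(np.uint8))
    for i in range(1,n):
        if s[i,4]>8:
            Q=P[l==i];print(c,"gold",s[i],ce[i],"mean",Q.mean(0),"min",Q.min(0),"max",Q.max(0))
    Q=P[reg&(P[...,2]>.02)]
    print("high pts",len(Q)); T=Q[Q[:,2]>.10]; print(len(T),T.min(0),T.max(0))
    # lid: by height bins x vs z
    for z in np.arange(.02,.2,.01):
        B=Q[(Q[:,2]>=z)&(Q[:,2]<z+.01)]
        if len(B)>3:print(round(z,2),len(B),"x",np.percentile(B[:,0],[2,50,98]),"y",np.percentile(B[:,1],[2,50,98]))
for c in("side","scene"):
    P=np.load(f"pics/{c}0.npy");T=P[(P[...,0]>.45)&(P[...,0]<.75)&(P[...,1]>-.5)&(P[...,1]<-.2)&(P[...,2]>.12)]
    A=np.c_[T[:,1],T[:,2],np.ones(len(T))];print(c,"lid x=a*y+b*z+c",np.linalg.lstsq(A,T[:,0],rcond=None)[0])
im=cv2.imread("pics/side0.png");a=cv2.resize(im[220:340,260:380],(600,600),interpolation=cv2.INTER_CUBIC);cv2.imwrite("pics/case.png",a)
```

```text
side gold [295 265  14  14 114] [301.3246 271.7982] mean [ 0.5806 -0.3196  0.0696] min [ 0.5647 -0.3332  0.0555] max [ 0.5992 -0.3011  0.0878]
side gold [298 280  11  13  83] [302.6506 286.7711] mean [ 0.5646 -0.3669  0.0649] min [ 0.5514 -0.378   0.0454] max [ 0.5787 -0.325   0.0806]
side gold [301 298   8  10  53] [304.3396 303.0566] mean [ 0.5484 -0.4159  0.0607] min [ 0.5389 -0.4226  0.047 ] max [ 0.5596 -0.4062  0.074 ]
high pts 3056
944 [ 0.5403 -0.4702  0.1001] [ 0.6501 -0.2813  0.1832]
0.02 128 x [0.4528 0.5162 0.5589] y [-0.4676 -0.4434 -0.3031]
0.03 506 x [0.5057 0.5409 0.5752] y [-0.4579 -0.3733 -0.2734]
0.04 294 x [0.522  0.5499 0.5859] y [-0.4673 -0.42   -0.2983]
0.05 454 x [0.5403 0.5713 0.6259] y [-0.4724 -0.399  -0.2851]
0.06 418 x [0.5437 0.5793 0.6322] y [-0.4728 -0.4114 -0.3013]
0.07 151 x [0.544  0.5827 0.5963] y [-0.4722 -0.4249 -0.311 ]
0.08 74 x [0.5648 0.5929 0.657 ] y [-0.4723 -0.3657 -0.305 ]
0.09 87 x [0.5833 0.6143 0.6533] y [-0.4713 -0.416  -0.3078]
0.1 83 x [0.5761 0.608  0.6478] y [-0.4697 -0.4184 -0.3051]
0.11 81 x [0.5719 0.6048 0.644 ] y [-0.4673 -0.
[... 1379 characters left out ...]
9 30 x [0.5816 0.6183 0.645 ] y [-0.4628 -0.3815 -0.2919]
0.1 43 x [0.5786 0.6177 0.6495] y [-0.4644 -0.3715 -0.2922]
0.11 36 x [0.5719 0.6093 0.6407] y [-0.457  -0.3791 -0.2898]
0.12 35 x [0.5685 0.604  0.637 ] y [-0.4578 -0.3703 -0.286 ]
0.13 35 x [0.5617 0.596  0.633 ] y [-0.4558 -0.3812 -0.2847]
0.14 38 x [0.5592 0.5978 0.6281] y [-0.4542 -0.3614 -0.2844]
0.15 27 x [0.5506 0.5886 0.6213] y [-0.4496 -0.3721 -0.2828]
0.16 9 x [0.5488 0.6087 0.6179] y [-0.4479 -0.2826 -0.2802]
0.17 104 x [0.5442 0.5782 0.6091] y [-0.4507 -0.3601 -0.2783]
0.18 16 x [0.5555 0.568  0.6055] y [-0.4285 -0.3773 -0.285 ]
side lid x=a*y+b*z+c [ 0.3782 -0.6737  0.837 ]
scene lid x=a*y+b*z+c [ 0.3616 -0.6082  0.8149]
```

View pics/case.png

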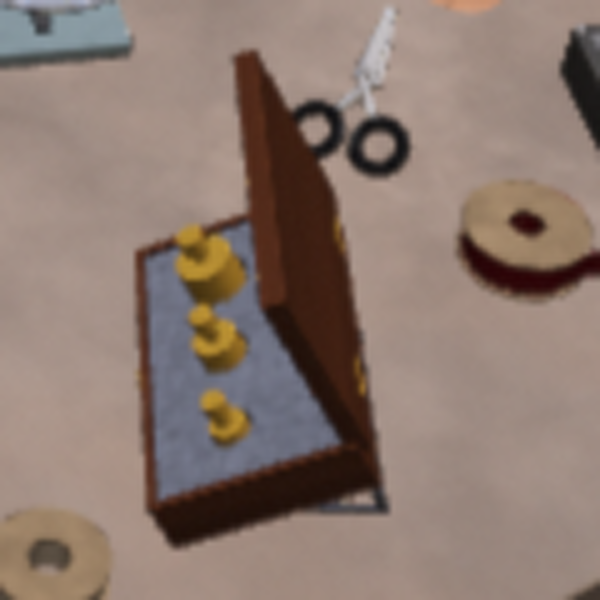

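Run:
```python
from h import *
from scipy.optimize import least_squares
np.set_printoptions(precision=4,suppress=True)
for c in("scene","side"):
    im,d=bot.read_camera(c);P=cloud(c,d);o=ray(c,(256,192))[0]
    for n,r,z0,z1 in(("salt_shaker",.0195,.006,.054),("steel_cup",.019,.006,.074),("tea_infuser",.0,.006,.078),("pan_left_top",.0,.09,.14),("pan_right_top",.0,.07,.12)):
        t=bot.trace(n,c)
        for q in t[:1]:
            if n!="salt_shaker" and 0: pass
            Q=P[q["mask"]];Q=Q[(Q[:,2]>z0)&(Q[:,2]<z1)]
            if len(Q)<5: print(c,n,"few",len(Q),q["at"]);continue
            print(c,n,round(q["score"],2),len(Q),np.round(q["at"],1),"mean",Q.mean(0),"min",np.percentile(Q,2,0),"max",np.percentile(Q,98,0))
            if r:
                # visible half cylinder: circle fit
                f=least_squares(lambda p:np.hypot(Q[:,0]-p[0],Q[:,1]-p[1])-r,Q[:,:2].mean(0)+ (Q[:,:2].mean(0)-o[:2])/np.linalg.norm(Q[:,:2].mean(0)-o[:2])*.01,loss="soft_l1",f_scale=.002)
                print("   circle",f.x,f.cost)
    # poise: dark block / knob region in front of balance
```

```text
scene salt_shaker 0.69 109 [195.6 264.9] mean [0.5759 0.3747 0.0293] min [0.5652 0.3587 0.0069] max [0.5911 0.3838 0.0519]
   circle [0.588 0.363] 0.00024579425779284217
scene steel_cup 0.64 98 [221.5 270.9] mean [0.4707 0.3622 0.0512] min [0.4568 0.3401 0.0102] max [0.4829 0.3771 0.0728]
   circle [0.4621 0.3568] 0.00018801521865072346
scene pan_left_top 0.56 731 [218.  204.4] mean [0.6162 0.1712 0.1223] min [0.5598 0.1142 0.1165] max [0.6733 0.2287 0.1282]
scene pan_right_top 0.92 551 [258.7 177.5] mean [ 0.5821 -0.0558  0.0894] min [ 0.5273 -0.1118  0.0835] max [0.6374 0.0008 0.0961]
side salt_shaker 0.72 109 [233.7 158.3] mean [0.583  0.3523 0.0283] min [0.5682 0.343  0.0063] max [0.6013 0.3687 0.0529]
   circle [0.5879 0.3668] 0.00047970469537496574
side steel_cup 0.64 174 [205.4 164.1] mean [0.4633 0.3453 0.0441] min [0.4473 0.3313 0.0078] max [0.4816 0.3747 0.0736]
   circle [0.4645 0.3558] 0.00047772879288429535
side tea_infuser 0.61 136 [303.9 273.5] mean [ 0.5823 -0.3231  0.0626] min [ 0.5686 -0.3353  0.0466] max [ 0.5994 -0.3046  0.0756]
side pan_left_top 0.9 571 [256.8 163.2] mean [0.6157 0.1675 0.1213] min [0.5592 0.1077 0.1171] max [0.6726 0.2252 0.1268]
side pan_right_top 0.84 818 [267.9 208.3] mean [ 0.5826 -0.0575  0.089 ] min [ 0.526  -0.117   0.0849] max [0.6389 0.0011 0.0939]
```

```bash
python3 -c "
import cv2,numpy as np
a=cv2.imread('pics/side0.png');b=cv2.imread('pics/scene0.png')
A=cv2.resize(a[140:240,190:310],(720,600),interpolation=cv2.INTER_CUBIC);cv2.imwrite('pics/bal.png',A)"
```

```text
(no output)
```

View pics/bal.png

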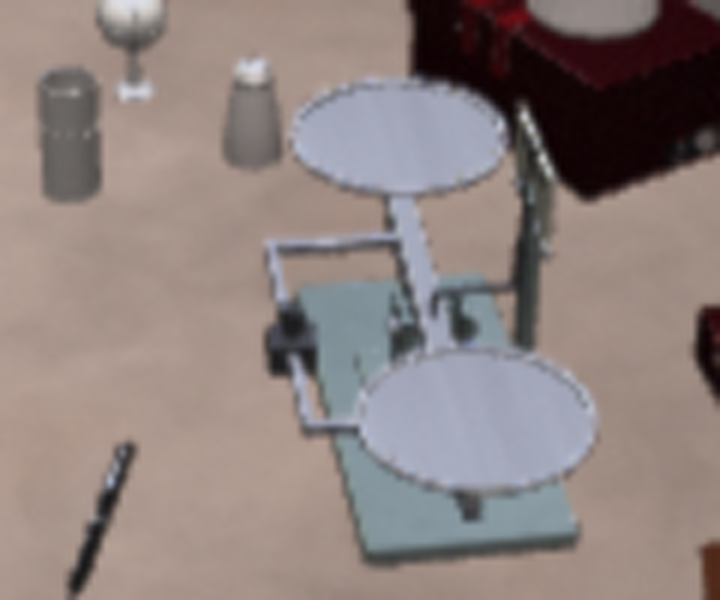

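```bash
python3 -m pendant '[[0.065,-0.0375,-0.0142,0,0],[0.065,-0.0375,-0.0142,0,0],[0.065,-0.0375,-0.0142,0,0],[0.065,-0.0375,-0.0142,0,0],[0.065,-0.0375,-0.0142,0,0],[0.065,-0.0375,-0.0142,0,0],[0.065,-0.0375,-0.0142,0,0],[0.065,-0.0375,-0.0142,0,0],[0.065,-0.0375,-0.0142,0,0],[0.065,-0.0375,-0.0142,0,0],[0.065,-0.0375,-0.0142,0,0],[0.065,-0.0375,-0.0142,0,0]]' 30
python3 -m pendant '[[0.065,-0.038,-0.0142,0,0],[0.065,0,0,0.035,0],[0.065,0,0,0.035,0],[0.065,0,0,0.03,0],[0.065,0,0,0,0],[0.065,0,0,0,0]]'
python3 - <<'E'
from h import *
np.set_printoptions(precision=4,suppress=True)
o=bot.get_obs();print(o["t"],o["eef_pos"],o["tool_rot"],o["q"],o["contact_force"])
im,d=bot.read_camera("side");P=cloud("side",d);cv2.imwrite("pics/side1.png",im)
im,d=bot.read_camera("wrist");cv2.imwrite("pics/wrist1.png",im);print(bot.camera_model("wrist"))
print([ (q["at"],q["score"]) for q in bot.pinpoint("salt_shaker","wrist")])
E
```

```text
t: 2.8
eef_pos: [0.5553, 0.3864, 0.4049]
tool_rot: [0.0, 0.116, 0.993, 0.0]
contact_force: [0.6, 0.8, 0.8]
gripper_width: 0.762
grasp_force: 0.0
t: 3.3
eef_pos: [0.5871, 0.365, 0.3035]
tool_rot: [-0.001, 0.116, 0.993, -0.001]
contact_force: [0.4, 0.4, 0.4]
gripper_width: 0.759
grasp_force: 0.0
3.3 [0.5871 0.365  0.3035] [-0.0013  0.1156  0.9933 -0.0012] [-0.7411  0.6038  0.1385  1.6039 -0.097   0.9442  0.7696] [0.362  0.4489 0.3748]
{'intrinsics': array([[297.3186,   0.    , 255.729 ],
       [  0.    , 297.3186, 189.9868],
       [  0.    ,   0.    ,   1.    ]]), 'R': array([[ 0.2297,  0.9732,  0.0028],
       [ 0.9258, -0.2194,  0.3079],
       [ 0.3002, -0.0682, -0.9514]]), 't': array([-0.4926, -0.4745,  0.1348])}
[([252.7, 178.1], 0.7)]
```

View pics/wrist1.png

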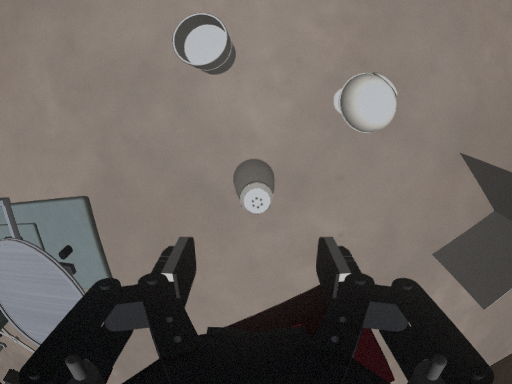

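```bash
python3 -m pendant '[[0.065,0,0,0.035,0],[0.065,0,0,0.035,0],[0.065,0,0,0.03,0],[0.065,0,0,0.012,0],[0.038,0,0,0,0],[0.03,0,0,0,0],[0.03,0,0,0,0],[0.03,0,0,0,0],[0.03,0,0,0,0]]' 30
python3 -m pendant '[[0.03,0,0,-0.01,0],[0.03,0,0,-0.03,0],[0.03,0,0,-0.035,0],[0.03,0,0,-0.035,0],[0.03,0,0,-0.035,0],[0.03,0,0,-0.015,0],[0.03,0,0,0,0],[0.03,0,0,0,0]]'
python3 - <<'E'
from h import *
np.set_printoptions(precision=4,suppress=True)
F=[]
for i in range(6):
    bot.read_camera("wrist");F.append(bot.get_obs()["contact_force"])
print(np.array(F)); o=bot.get_obs();print(o["t"],o["eef_pos"],o["gripper_width"],o["grasp_force"])
E
```

```text
t: 4.2
eef_pos: [0.5888, 0.3657, 0.1956]
tool_rot: [0.002, 0.116, 0.993, 0.002]
contact_force: [-1.0, -0.5, 8.2]
gripper_width: 0.366
grasp_force: 30.7
t: 4.87
eef_pos: [0.5875, 0.3652, 0.3543]
tool_rot: [0.001, 0.116, 0.993, 0.001]
contact_force: [-0.9, -0.4, -1.9]
gripper_width: 0.363
grasp_force: 29.8
[[-0.1444 -0.486  -1.6439]
 [-0.4215 -0.344  -2.412 ]
 [-0.3116 -0.4162 -1.4886]
 [ 0.8986  0.1897 -1.7516]
 [-0.2724  0.2991 -1.5141]
 [ 0.3427  0.8395 -1.0493]]
5.1667 [0.5873 0.365  0.3511] 0.37010514738787936 29.801899223966757
```

```bash
python3 -m pendant '[[0.03,-0.0146,-0.0368,0,0],[0.03,-0.0146,-0.0368,0,0],[0.03,-0.0146,-0.0368,0,0],[0.03,-0.0146,-0.0368,0,0],[0.03,-0.0146,-0.0368,0,0],[0.03,0,0,0,0],[0.03,0,0,0,0]]' 30
python3 - <<'E'
from h import *
np.set_printoptions(precision=4,suppress=True)
F=[]
for i in range(14):
    bot.read_camera("wrist");F.append(bot.get_obs()["contact_force"])
print(np.mean(F,0),np.std(F,0)); o=bot.get_obs();print(o["t"],o["eef_pos"],o["gripper_width"],o["grasp_force"])
E
python3 -m pendant '[[0.03,0,0,0.02,0],[0.03,0,0,0.02,0],[0.03,0,0,0.014,0],[0.03,0,0,0.008,0],[0.03,0,0,0,0],[0.03,0,0,0,0],[0.045,0,0,0,0],[0.06,0,0,0,0],[0.07,0,0,0,0],[0.07,0,0,-0.02,0],[0.07,0,0,-0.03,0],[0.07,0,0,-0.035,0]]'
python3 - <<'E'
from h import *
np.set_printoptions(precision=4,suppress=True)
F=[]
for i in range(14):
    im,_=bot.read_camera("side") if i==13 else bot.read_camera("wrist");F.append(bot.get_obs()["contact_force"])
print(np.mean(F,0),np.std(F,0)); o=bot.get_obs();print(o["t"],o["eef_pos"])
cv2.imwrite("pics/side2.png",im)
cv2.imwrite("pics/side2v.png",cv2.resize(im[130:230,190:310],(720,600),interpolation=cv2.INTER_CUBIC))
E
```

```text
t: 5.75
eef_pos: [0.617, 0.1652, 0.3522]
tool_rot: [-0.0, 0.119, 0.993, -0.001]
contact_force: [0.4, 1.4, -1.5]
gripper_width: 0.367
grasp_force: 29.9
[ 0.0488  0.2535 -1.307 ] [0.5249 0.5693 0.3858]
6.45 [0.6164 0.1695 0.3527] 0.3709066704038074 29.883938705279434
t: 7.45
eef_pos: [0.6158, 0.1692, 0.3756]
tool_rot: [-0.001, 0.116, 0.993, -0.001]
contact_force: [0.4, -0.2, -0.0]
gripper_width: 0.825
grasp_force: 0.0
[ 0.3309  0.047  -0.0036] [0.6942 0.416  1.4832]
8.15 [0.6164 0.1693 0.3753]
```

View pics/side2v.png

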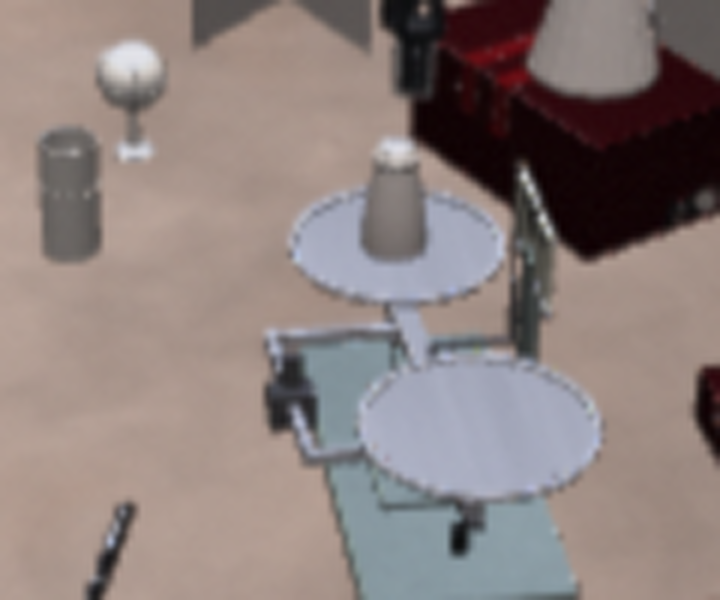

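```bash
python3 -m pendant '[[0.05,0,0,-0.035,5],[0.05,-0.028,-0.0285,0,0],[0.05,-0.028,-0.0285,0,0],[0.05,-0.028,-0.0285,0,0],[0.05,-0.028,-0.0285,0,0],[0.05,-0.028,-0.0285,0,0],[0.05,-0.028,-0.0285,0,0],[0.05,-0.028,-0.0285,0,0],[0.05,-0.028,-0.0285,0,0],[0.05,-0.028,-0.0285,0,0],[0.05,-0.028,-0.0285,0,0],[0.05,-0.028,-0.0285,0,0]]' 30
python3 -m pendant '[[0.05,-0.028,-0.0285,0,0],[0.05,-0.028,-0.0142,0,0],[0.05,-0.03,0,0,0],[0.05,-0.03,0,0,0],[0.05,0,0,0,0]]'
python3 -m pendant '[[0.05,-0.03,0,0,0],[0.05,-0.03,0,0,0],[0.05,-0.03,0,0,0],[0.05,0,0,0,0]]'
python3 -c "
from h import *
o=bot.get_obs();print(o['t'],o['eef_pos'],o['tool_rot'],o['q'])"
```

```text
t: 9.15
eef_pos: [0.8111, -0.2267, 0.4105]
tool_rot: [-0.0, 0.159, 0.987, 0.0]
contact_force: [0.3, -0.4, 0.3]
gripper_width: 0.585
grasp_force: 0.0
t: 9.57
eef_pos: [0.9065, -0.3018, 0.4021]
tool_rot: [-0.002, 0.159, 0.987, -0.0]
contact_force: [0.5, 0.5, -4.1]
gripper_width: 0.584
grasp_force: 0.0
t: 9.9
eef_pos: [0.9213, -0.3221, 0.4046]
tool_rot: [0.01, 0.173, 0.985, -0.002]
contact_force: [-0.8, -0.2, 0.3]
gripper_width: 0.588
grasp_force: 0.0
9.9 [ 0.92131846 -0.32205954  0.4045717 ] [ 0.00966785  0.17346179  0.98479115 -0.00198462] [ 0.18858425  1.23864957  0.84494701  0.26152048 -0.79744556  1.70440634
  1.60759677]
```

```bash
python3 -m pendant '[[0.05,-0.04,0,0,0],[0.05,-0.04,0,0,0],[0.05,-0.04,0,0,0],[0.05,0,0,0,0]]'
python3 -m pendant '[[0.05,0.03,0,0,0],[0.05,0.03,0,0,0],[0.05,0,0,0,0]]'
python3 -c "
from h import *
o=bot.get_obs();print(o['t'],o['eef_pos'],o['tool_rot'],o['q'])"
```

```text
t: 10.23
eef_pos: [0.9353, -0.3287, 0.3894]
tool_rot: [0.042, 0.174, 0.984, -0.004]
contact_force: [0.4, -0.9, -1.3]
gripper_width: 0.586
grasp_force: 0.0
t: 10.48
eef_pos: [0.898, -0.3168, 0.3858]
tool_rot: [0.038, 0.179, 0.983, -0.0]
contact_force: [-0.4, -0.2, -0.9]
gripper_width: 0.588
grasp_force: 0.0
10.4833 [ 0.89795873 -0.31675619  0.38575047] [ 3.83218385e-02  1.78696985e-01  9.83157502e-01 -3.88180155e-04] [ 0.00702597  1.24326452  1.28946026  0.63367598 -1.18602632  1.60472122
  1.82488287]
```

```bash
python3 -m pendant '[[0.05,-0.04,0,0,0],[0.05,-0.04,0,0,0],[0.05,-0.04,0,0,0],[0.05,-0.04,0,0,0],[0.05,-0.04,0,0,0],[0.05,-0.04,0,0,0]]'
python3 -c "
from h import *
np.set_printoptions(precision=3,suppress=True)
o=bot.get_obs();print(o['t'],o['eef_pos'],o['tool_rot'],o['q'])"
```

```text
t: 10.98
eef_pos: [0.957, -0.3376, 0.3796]
tool_rot: [0.107, 0.174, 0.979, -0.013]
contact_force: [0.8, 0.5, 0.4]
gripper_width: 0.585
grasp_force: 0.0
10.9833 [ 0.957 -0.338  0.38 ] [ 0.107  0.174  0.979 -0.013] [ 0.189  1.324  1.285  0.241 -1.263  1.529  1.642]
```

```bash
python3 -m pendant '[[0.05,-0.04,0,0,0],[0.05,-0.04,0,0,0],[0.05,-0.04,0,0,0],[0.05,-0.04,0,0,0],[0.05,-0.04,0,0,0],[0.05,-0.04,0,0,0],[0.05,-0.04,0,0,0]]'
python3 -c "
from h import *
np.set_printoptions(precision=3,suppress=True)
o=bot.get_obs();print(o['t'],o['eef_pos'],o['tool_rot'],o['q'])"
```

```text
t: 11.57
eef_pos: [0.9798, -0.3482, 0.3988]
tool_rot: [0.199, 0.171, 0.964, -0.029]
contact_force: [-0.3, 0.0, 0.0]
gripper_width: 0.583
grasp_force: 0.0
11.5667 [ 0.98  -0.348  0.399] [ 0.199  0.171  0.964 -0.029] [ 0.191  1.314  1.29   0.241 -1.282  1.351  1.647]
```

```bash
python3 -m pendant '[[0.05,-0.04,0,0,0],[0.05,-0.04,0,0,0],[0.05,-0.04,0,0,0]]'
cat > fit.py <<'E'
from h import *
from scipy.optimize import least_squares
from scipy.spatial.transform import Rotation as Ro
W={"200":(.052,.016,.029,.0075),"100":(0,.0125,.022,.007),"50":(-.052,.010,.0146,.0065)}
def axisframe(p):
    x,y,a=p; xc=np.array([np.cos(a),np.sin(a),0]);yc=np.array([-np.sin(a),np.cos(a),0])
    return xc,yc,np.array([0,0,1.])
def seat(p,yo):
    xc,yc,z=axisframe(p);return np.array([p[0],p[1],0])-.0143*xc+yo*yc+.0427*z
def up(p):
    xc,yc,z=axisframe(p);return -np.sin(.5)*xc+np.cos(.5)*z
def seg(P,a,b):
    t=np.clip(((P-a)@(b-a))/((b-a)@(b-a)),0,1);return np.linalg.norm(P-a-t[:,None]*(b-a),axis=1)
def sd(Q,s,u,R,H,k):
    v=Q-s;h=v@u;r=np.linalg.norm(v-np.outer(h,u),axis=1);P=np.c_[r,h];A=np.array
    pts=[A([0,0.]),A([R,0]),A([R,H]),A([.0045,H]),A([.0045,H+.006]),A([k,H+.006]),A([k,H+.018]),A([0,H+.018])]
    return np.min([seg(P,pts[i],pts[i+1]) for i in range(1,7)],axis=0)
def fit():
    cl=[]
    for c in("side","scene"):
        P=np.load(f"pics/{c}0.npy");im=cv2.imread(f"pics/{c}0.png");h=cv2.cvtColor(im,cv2.COLOR_BGR2HSV)
        g=(P[...,0]>.5)&(P[...,0]<.65)&(P[...,1]>-.46)&(P[...,1]<-.27)&(h[...,0]>18)&(h[...,0]<35)&(h[...,1]>130)&(h[...,2]>90)
        n,l,s,ce=cv2.connectedComponentsWithStats(g.astype(np.uint8))
        B=sorted([P[l==i] for i in range(1,n) if s[i,4]>8],key=lambda Q:-np.median(Q[:,1]))
        cl.append(B)
    def res(p):
        out=[]
        for B in cl:
            for Q,(yo,R,H,k) in zip(B,W.values()): out.append(sd(Q,seat(p,yo),up(p),R,H,k))
        return np.concatenate(out)
    f=least_squares(res,[.592,-.372,-.32],loss="soft_l1",f_scale=.002);return f.x,np.median(np.abs(res(f.x))),[len(b) for b in cl]
E
python3 - <<'E'
from fit import *
np.set_printoptions(precision=4,suppress=True)
p,e,n=fit();print("case",p,e,n);np.save("case.npy",p)
u=up(p);print("up",u)
s=seat(p,0);K=s+u*.034;print("100 knob centre",K, "lid top front",s+.058*np.cross(np.array([-np.sin(p[2]),np.cos(p[2]),0]),u)+u*.119)
o=bot.get_obs();R=Ro.from_quat(np.roll(o["tool_rot"],-1)).as_matrix();print(o["t"],o["eef_pos"],o["q"]);print(R)
print("tool z vs -up deg",np.degrees(np.arccos(R[:,2]@-u)),"tool y vs case y",R[:,1]@np.array([-np.sin(p[2]),np.cos(p[2]),0]))
E
```

```text
t: 11.82
eef_pos: [0.986, -0.3517, 0.4189]
tool_rot: [0.237, 0.17, 0.956, -0.036]
contact_force: [-0.1, -0.7, -0.4]
gripper_width: 0.583
grasp_force: 0.0
case [ 0.5895 -0.371  -0.3397] 0.0011611571927485596 [3, 3]
up [-0.452   0.1597  0.8776]
100 knob centre [ 0.5606 -0.3608  0.0725] lid top front [ 0.5702 -0.3642  0.1749]
11.8167 [ 0.986  -0.3517  0.4189] [ 0.1913  1.2992  1.2934  0.2418 -1.288   1.2872  1.65  ]
[[-0.8297  0.3414  0.4416]
 [ 0.3075  0.9398 -0.1488]
 [-0.4658  0.0124 -0.8848]]
tool z vs -up deg 0.959965415128592 tool y vs case y 0.9998851649231725
```

```bash
python3 -m pendant '[[0.05,0.0327,-0.0111,-0.0174,0],[0.05,0.0327,-0.0111,-0.0174,0],[0.05,0.0327,-0.0111,-0.0174,0],[0.05,0.0327,-0.0111,-0.0174,0],[0.05,0.0327,-0.0111,-0.0174,0],[0.05,0.0327,-0.0111,-0.0174,0]]'
cat > rel.py <<'E'
import sys
from fit import *
np.set_printoptions(precision=4,suppress=True)
o=bot.get_obs();R=Ro.from_quat(np.roll(o["tool_rot"],-1)).as_matrix()
p=np.load("case.npy");u=up(p)
print("t",round(o["t"],2),"tcp",o["eef_pos"],"q",o["q"],"F",o["contact_force"],"w",round(o["gripper_width"]*85.4,1),"tilt deg",np.degrees(np.arccos(-R[2,2])),"vs axis",np.degrees(np.arccos(R[:,2]@-u)),"y_t az",np.degrees(np.arctan2(R[1,1],R[0,1])))
def to(name,X): print(name,np.round(X,4),"tool shift",R.T@(np.array(X)-o["eef_pos"]))
E
python3 - <<'E'
from rel import *
s=seat(p,0)
to("hi",[.4463,-.3204,.419]);to("pre",s+.287*u);to("grasp",s+.197*u)
E
```

```text
t: 12.32
eef_pos: [0.7975, -0.3422, 0.4227]
tool_rot: [0.239, 0.17, 0.955, -0.036]
contact_force: [1.2, -0.3, 1.0]
gripper_width: 0.585
grasp_force: 0.0
t 12.32 tcp [ 0.7975 -0.3422  0.4227] q [-0.2209  1.0437  1.303   1.2488 -1.2919  1.1216  2.2356] F [ 1.1986 -0.2824  1.0373] w 50.0 tilt deg 27.974828226790738 vs axis 0.7751056676350015 y_t az 70.04369314945998
hi [ 0.4463 -0.3204  0.419 ] tool shift [ 0.2993 -0.0994 -0.1561]
pre [ 0.4462 -0.3204  0.2946] tool shift [ 0.3578 -0.1009 -0.0462]
grasp [ 0.4869 -0.3347  0.2156] tool shift [ 0.3567 -0.1015  0.0438]
```

```bash
python3 -m pendant '[[0.045,0.034,-0.0113,-0.0177,0],[0.045,0.034,-0.0113,-0.0177,0],[0.045,0.034,-0.0113,-0.0177,0],[0.045,0.034,-0.0113,-0.0177,0],[0.045,0.034,-0.0113,-0.0177,0]]'
python3 - <<'E'
from rel import *
s=seat(p,0)
to("hi",[.4463,-.3204,.419]);to("pre",s+.287*u);to("grasp",s+.197*u)
E
```

```text
t: 12.73
eef_pos: [0.598, -0.3304, 0.4205]
tool_rot: [0.239, 0.17, 0.955, -0.036]
contact_force: [0.2, -0.6, 1.1]
gripper_width: 0.527
grasp_force: 0.0
t 12.73 tcp [ 0.598  -0.3304  0.4205] q [-0.4066  0.8124  1.3826  1.7653 -1.2632  1.0092  2.5758] F [ 0.2224 -0.6472  1.0862] w 45.0 tilt deg 27.967717701077724 vs axis 0.7721471119178592 y_t az 70.01625890922193
hi [ 0.4463 -0.3204  0.419 ] tool shift [ 0.1294 -0.0425 -0.0676]
pre [ 0.4462 -0.3204  0.2946] tool shift [ 0.1878 -0.044   0.0423]
grasp [ 0.4869 -0.3347  0.2156] tool shift [ 0.1868 -0.0445  0.1323]
```

```bash
python3 -m pendant '[[0.045,0.032,-0.0105,-0.0169,0],[0.045,0.032,-0.0105,-0.0169,0],[0.045,0.032,-0.0105,-0.0169,0],[0.045,0.032,-0.0105,-0.0169,0],[0.045,0,0,0,0]]'
python3 - <<'E'
from rel import *
s=seat(p,0)
to("hi",[.4463,-.3204,.419]);to("pre",s+.287*u);to("grasp",s+.197*u)
E
```

```text
t: 13.15
eef_pos: [0.4413, -0.3228, 0.4197]
tool_rot: [0.239, 0.175, 0.954, -0.034]
contact_force: [-0.3, -0.2, -0.4]
gripper_width: 0.529
grasp_force: 0.0
t 13.15 tcp [ 0.4413 -0.3228  0.4197] q [-0.5283  0.4976  1.4418  2.0652 -1.078   0.8159  2.6999] F [-0.3128 -0.2218 -0.4198] w 45.2 tilt deg 27.99563063438311 vs axis 0.7748968141940568 y_t az 69.45641546377594
hi [ 0.4463 -0.3204  0.419 ] tool shift [-0.0031  0.004   0.0025]
pre [ 0.4462 -0.3204  0.2946] tool shift [0.0553 0.0017 0.1123]
grasp [ 0.4869 -0.3347  0.2156] tool shift [0.0543 0.0011 0.2023]
```

```bash
python3 -m pendant '[[0.045,0.0138,0.0004,0.0281,0],[0.045,0.0138,0.0004,0.0281,0],[0.045,0.0138,0.0004,0.0281,0],[0.045,0.0138,0.0004,0.0281,0],[0.045,0,0,0,0]]'
python3 - <<'E'
from rel import *
s=seat(p,0)
to("pre",s+.287*u);to("grasp",s+.197*u)
m=bot.camera_model("wrist");im,d=bot.read_camera("wrist");cv2.imwrite("pics/wrist3.png",im)
Rc=np.array(m["R"]);tc=np.array(m["t"]);K=m["intrinsics"]
def fish(X):
    v=Rc@X+tc;th=np.arctan2(np.hypot(v[0],v[1]),v[2]);a=np.arctan2(v[1],v[0]);return K[0][0]*th*np.cos(a)+K[0][2],K[1][1]*th*np.sin(a)+K[1][2]
for y in(.052,0,-.052): print("pred knob top",np.round(fish(seat(p,y)+u*(.040 if y==0 else .047 if y>0 else .0326)),1))
g=o["eef_pos"]+R[:,2]*.155;print("grasp pt px",np.round(fish(g),1))
h=cv2.cvtColor(im,cv2.COLOR_BGR2HSV);g=((h[...,0]>18)&(h[...,0]<35)&(h[...,1]>130)&(h[...,2]>90)).astype(np.uint8)
n,l,st,ce=cv2.connectedComponentsWithStats(g);print([(st[i],ce[i]) for i in range(1,n) if st[i,4]>30])
E
```

```text
t: 13.57
eef_pos: [0.4548, -0.3153, 0.2931]
tool_rot: [0.235, 0.168, 0.957, -0.031]
contact_force: [0.4, 1.9, -0.6]
gripper_width: 0.526
grasp_force: 0.0
t 13.57 tcp [ 0.4548 -0.3153  0.2931] q [-0.2116  0.5198  0.9479  2.1548 -1.3376  0.5494  2.9466] F [ 0.437   1.8586 -0.6024] w 44.9 tilt deg 27.456278866129118 vs axis 1.5277768237905762 y_t az 70.38959606793259
pre [ 0.4462 -0.3204  0.2946] tool shift [ 0.005  -0.0076 -0.0044]
grasp [ 0.4869 -0.3347  0.2156] tool shift [ 0.003  -0.0091  0.0856]
pred knob top [309.1 205.7]
pred knob top [239.6 203.9]
pred knob top [175.4 201.6]
grasp pt px [254.5 265.8]
[]
```

View pics/wrist3.png

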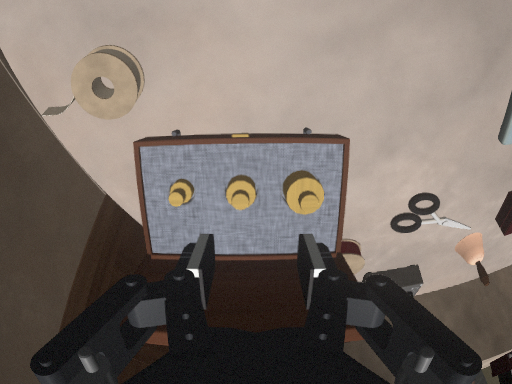

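```bash
python3 -m pendant '[[0.04,0,0,0,-7.1],[0.04,0,0,0,-7.1],[0.04,0,0,0,-7.1],[0.04,0,0,0,-7.1],[0.04,0,0,0,-7.1],[0.04,0,0,0,-7.1],[0.04,0,0,0,-7.1],[0.04,0,0,0,-7.1],[0.04,0,0,0,-7.1],[0.04,0,0,0,-7.1],[0.04,0,0,0,-7.1],[0.04,0,0,0,-7.1]]'
python3 - <<'E'
from rel import *
s=seat(p,0)
to("pre",s+.287*u);to("grasp",s+.197*u)
E
```

```text
t: 14.62
eef_pos: [0.4525, -0.3235, 0.2969]
tool_rot: [0.15, -0.507, 0.828, -0.184]
contact_force: [-0.0, -0.0, -0.4]
gripper_width: 0.468
grasp_force: 0.0
t 14.62 tcp [ 0.4525 -0.3235  0.2969] q [ 0.8906  0.3772 -0.4265  2.0809  0.2705  0.2492  2.9511] F [-0.0284 -0.0168 -0.4213] w 40.0 tilt deg 27.440920639786206 vs axis 1.2077121085594287 y_t az 152.01732081392893
pre [ 0.4462 -0.3204  0.2946] tool shift [ 0.0001  0.0073 -0.0012]
grasp [ 0.4869 -0.3347  0.2156] tool shift [-0.0001  0.0054  0.0888]
```

```bash
python3 -m pendant '[[0.04,0,0,0,-7.1],[0.04,0,0,0,-7.1],[0.04,0,0,0,-7.1],[0.04,0,0,0,-7.1],[0.04,0,0,0,-7.1],[0.04,0,0,0,-7.1],[0.04,0,0,0,-7.1],[0.04,0,0,0,-7.1],[0.04,0,0,0,-7.1],[0.04,0,0,0,-7.1],[0.04,0,0,0,-7.1],[0.04,0,0,0,-7.1]]'
python3 - <<'E'
from rel import *
s=seat(p,0)
to("pre",s+.287*u);to("grasp",s+.197*u)
E
```

```text
t: 15.62
eef_pos: [0.4529, -0.2612, 0.2121]
tool_rot: [-0.0, 0.888, -0.403, 0.219]
contact_force: [0.4, 1.3, -2.2]
gripper_width: 0.469
grasp_force: 0.0
t 15.62 tcp [ 0.4529 -0.2612  0.2121] q [ 1.0923  0.6107 -0.8473  2.1709  1.4691  0.4358  2.957 ] F [ 0.3817  1.2638 -2.1795] w 40.0 tilt deg 25.353650663650704 vs axis 3.9887049729982342 y_t az -136.74376001168088
pre [ 0.4462 -0.3204  0.2946] tool shift [ 0.0707  0.0301 -0.0666]
grasp [ 0.4869 -0.3347  0.2156] tool shift [0.0737 0.0246 0.0232]
```

```bash
python3 -m pendant '[[0.04,0,0,-0.02,7],[0.04,0,0,-0.025,7],[0.04,0,0,-0.025,7],[0.04,0,0,0,7],[0.04,0,0,0,7],[0.04,0,0,0,7],[0.04,0,0,0,7],[0.04,0,0,0,7]]'
python3 - <<'E'
from rel import *
s=seat(p,0)
to("pre",s+.287*u);to("grasp",s+.197*u);print(R)
E
```

```text
t: 16.28
eef_pos: [0.4258, -0.2497, 0.2776]
tool_rot: [0.103, -0.592, 0.775, -0.195]
contact_force: [1.2, 0.0, -0.2]
gripper_width: 0.472
grasp_force: 0.0
t 16.28 tcp [ 0.4258 -0.2497  0.2776] q [ 1.1363  0.4188 -0.8621  2.204   1.0783  0.3781  2.2979] F [ 1.1583  0.009  -0.1963] w 40.3 tilt deg 25.53262972099297 vs axis 3.956536010567124 y_t az 165.6968843690523
pre [ 0.4462 -0.3204  0.2946] tool shift [ 0.0632 -0.041   0.0055]
grasp [ 0.4869 -0.3347  0.2156] tool shift [ 0.06   -0.0463  0.0953]
[[-0.2787 -0.8771  0.3912]
 [-0.9577  0.2236 -0.181 ]
 [ 0.0713 -0.4251 -0.9023]]
```

```bash
python3 -m pendant '[[0.04,0.0316,-0.0205,0.0028,0],[0.04,0.0316,-0.0205,0.0028,0],[0.04,0,0,0,7],[0.04,0,0,0,7],[0.04,0,0,0,7],[0.04,0,0,0,7],[0.04,0,0,0,7],[0.04,0,0,0,7],[0.04,0,0,0,7],[0.04,0,0,0,7],[0.04,0,0,0,7],[0.04,0,0,0,7]]'
python3 - <<'E'
from rel import *
s=seat(p,0)
to("pre",s+.287*u);to("grasp",s+.197*u);print(R)
E
```

```text
t: 17.28
eef_pos: [0.4467, -0.3201, 0.2945]
tool_rot: [0.196, -0.04, 0.975, -0.1]
contact_force: [-0.2, 0.7, 0.0]
gripper_width: 0.462
grasp_force: 0.0
t 17.28 tcp [ 0.4467 -0.3201  0.2945] q [ 1.0601  0.4137 -0.6504  2.0783  0.679   0.3435  1.5603] F [-0.2221  0.6768  0.0392] w 39.4 tilt deg 25.481831823569426 vs axis 3.971780924083869 y_t az 92.27396379779273
pre [ 0.4462 -0.3204  0.2946] tool shift [ 0.0005 -0.0003 -0.0002]
grasp [ 0.4869 -0.3347  0.2156] tool shift [-0.0057  0.0008  0.0896]
[[-0.9197 -0.0388  0.3907]
 [-0.1177  0.9766 -0.1801]
 [-0.3746 -0.2116 -0.9027]]
```

```bash
python3 -m pendant '[[0.04,0,0,0,7],[0.04,0,0,0,7],[0.04,0,0,0,7],[0.04,0,0,0,3.7],[0.04,0,0,0.03,0],[0.04,0,0,0,0]]'
python3 - <<'E'
from rel import *
s=seat(p,0)
G=s+.0415*u; T=G-R[:,2]*.155
to("grasp tcp",T);print(R)
m=bot.camera_model("wrist");im,d=bot.read_camera("wrist");cv2.imwrite("pics/wrist4.png",im)
Rc=np.array(m["R"]);tc=np.array(m["t"]);K=m["intrinsics"]
def fish(X):
    v=Rc@X+tc;th=np.arctan2(np.hypot(v[0],v[1]),v[2]);a=np.arctan2(v[1],v[0]);return K[0][0]*th*np.cos(a)+K[0][2],K[1][1]*th*np.sin(a)+K[1][2]
for y in(.052,0,-.052): print("pred knob top",np.round(fish(seat(p,y)+u*(.040 if y==0 else .047 if y>0 else .0326)),1))
E
```

```text
t: 17.78
eef_pos: [0.459, -0.3249, 0.2651]
tool_rot: [0.212, 0.166, 0.961, -0.056]
contact_force: [-0.5, -0.1, -0.1]
gripper_width: 0.468
grasp_force: 0.0
t 17.78 tcp [ 0.459  -0.3249  0.2651] q [ 0.8946  0.4457 -0.4614  2.0762  0.6384  0.2635  1.1597] F [-0.4527 -0.1305 -0.1392] w 40.0 tilt deg 25.35122279467668 vs axis 4.0375419122833485 y_t az 69.9550600141697
grasp tcp [ 0.4969 -0.332   0.2192] tool shift [-0.0148  0.008   0.0575]
[[-0.8551  0.3425  0.3893]
 [ 0.2949  0.9388 -0.1783]
 [-0.4265 -0.0377 -0.9037]]
pred knob top [342.7 242.8]
pred knob top [266.6 238.3]
pred knob top [195.  231.9]
```

View pics/wrist4.png

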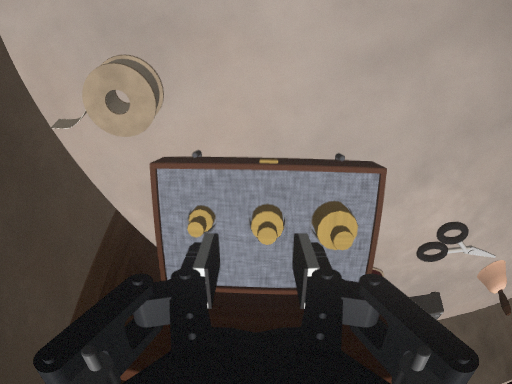

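```bash
python3 -m pendant '[[0.03,-0.0148,0.008,0.015,0],[0.03,0,0,0.015,0],[0.03,0,0,0.015,0],[0.03,0,0,0,0]]'
python3 - <<'E'
from rel import *
s=seat(p,0)
G=s+.0415*u; T=G-R[:,2]*.155
to("grasp tcp",T)
E
```

```text
t: 18.17
eef_pos: [0.4926, -0.3279, 0.2321]
tool_rot: [0.213, 0.164, 0.962, -0.055]
contact_force: [0.2, 0.3, 0.1]
gripper_width: 0.351
grasp_force: 0.0
t 18.17 tcp [ 0.4926 -0.3279  0.2321] q [ 0.7794  0.5245 -0.362   2.0305  0.7174  0.2194  1.063 ] F [0.2167 0.281  0.0651] w 30.0 tilt deg 25.44604632281977 vs axis 3.8557543836842147 y_t az 70.16024118159118
grasp tcp [ 0.4965 -0.3323  0.2191] tool shift [ 0.0009 -0.0024  0.014 ]
```

```bash
python3 -m pendant '[[0.03,0.001,-0.0024,0.014,0],[0.03,0,0,0,0],[0.008,0,0,0,0],[0.005,0,0,0,0],[0.005,0,0,0,0],[0.005,0,0,0,0]]' 40
python3 -m pendant '[[0.005,0.0004,-0.0003,-0.008,0],[0.005,0.0004,-0.0003,-0.01,0],[0.005,0.0006,-0.0006,-0.015,0],[0.005,0.0018,-0.0012,-0.03,0],[0.005,0,0,0,0]]'
python3 - <<'E'
from rel import *
print(R)
m=bot.camera_model("wrist");im,d=bot.read_camera("wrist");cv2.imwrite("pics/wrist5.png",im)
im,d=bot.read_camera("side");cv2.imwrite("pics/side5.png",im)
a=cv2.resize(im[200:340,240:380],(560,560),interpolation=cv2.INTER_CUBIC)
w=cv2.imread("pics/wrist5.png")[150:384,150:384]
E
python3 -c "
import cv2,numpy as np
a=cv2.resize(cv2.imread('pics/side5.png')[200:330,240:370],(400,400),interpolation=2);b=cv2.resize(cv2.imread('pics/wrist5.png')[134:384,130:380],(400,400),interpolation=2)
cv2.imwrite('pics/g5.png',np.hstack([a,b]))"
```

```text
t: 18.67
eef_pos: [0.4963, -0.3314, 0.2212]
tool_rot: [0.215, 0.164, 0.961, -0.054]
contact_force: [-2.3, -0.1, 3.7]
gripper_width: 0.137
grasp_force: 39.1
t: 19.08
eef_pos: [0.4672, -0.3215, 0.2796]
tool_rot: [0.216, 0.164, 0.961, -0.055]
contact_force: [-0.2, 0.4, -0.9]
gripper_width: 0.139
grasp_force: 39.1
t 19.08 tcp [ 0.4672 -0.3215  0.2796] q [ 0.9335  0.4378 -0.5242  2.0569  0.6445  0.299   1.1525] F [-0.2061  0.3734 -0.8582] w 11.8 tilt deg 25.814088492746215 vs axis 3.4993624034474613 y_t az 70.21019683328767
[[-0.8527  0.3384  0.3979]
 [ 0.2906  0.9404 -0.1768]
 [-0.434  -0.0351 -0.9002]]
```

View pics/g5.png

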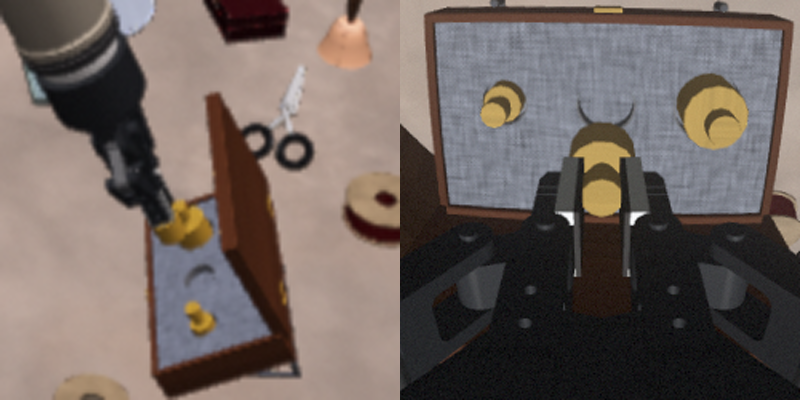

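```bash
python3 -m pendant '[[0.005,-0.0033,0.0033,-0.0283,0],[0.005,-0.0033,0.0033,-0.0283,0],[0.005,-0.0033,0.0033,-0.0283,0],[0.005,0.003,0.0356,-0.0007,0],[0.005,0.003,0.0356,-0.0007,0],[0.005,0.003,0.0356,-0.0007,0],[0.005,0.003,0.0356,-0.0007,0],[0.005,0.003,0.0356,-0.0007,0]]' 40
python3 - <<'E'
from rel import *
to("hover",[.519,-.024,.345])
E
```

```text
t: 19.85
eef_pos: [0.4924, -0.1261, 0.3466]
tool_rot: [0.215, 0.164, 0.961, -0.054]
contact_force: [1.3, -0.4, -1.0]
gripper_width: 0.143
grasp_force: 39.2
t 19.85 tcp [ 0.4924 -0.1261  0.3466] q [ 0.6441  0.2503 -0.6284  2.1279  0.6902  0.475   0.7274] F [ 1.2872 -0.436  -1.0264] w 12.2 tilt deg 25.602400768823117 vs axis 3.610296544262213 y_t az 70.25641940205766
hover [ 0.519 -0.024  0.345] tool shift [ 0.0077  0.105  -0.0058]
```

```bash
python3 -m pendant '[[0.005,0.0026,0.035,-0.0019,0],[0.005,0.0026,0.035,-0.0019,0],[0.005,0.0026,0.035,-0.0019,0],[0.005,0,0,0,0]]' 40
python3 - <<'E'
from rel import *
to("touch",o["eef_pos"]+np.array([0,0,-.02]));print("bottom centre",o["eef_pos"]+.1986*R[:,2])
im,d=bot.read_camera("side");cv2.imwrite("pics/side6.png",im);P=cloud("side",d)
for n in("pan_right_top","pan_left_top"):
    q=bot.trace(n,"side")[0];Q=P[q["mask"]];print(n,q["score"],np.median(Q,0))
q=bot.boxes_of("poise_knob","side");print([(x["at"],x["score"]) for x in q[:2]])
q=bot.pinpoint("poise_knob","side");print([(x["at"],x["score"]) for x in q[:2]])
cv2.imwrite("pics/side6v.png",cv2.resize(im[120:240,190:320],(650,600),interpolation=cv2.INTER_CUBIC))
E
```

```text
t: 20.18
eef_pos: [0.5204, -0.0169, 0.3456]
tool_rot: [0.216, 0.158, 0.962, -0.05]
contact_force: [0.3, 0.8, -0.5]
gripper_width: 0.14
grasp_force: 39.2
t 20.18 tcp [ 0.5204 -0.0169  0.3456] q [ 0.4014  0.2809 -0.6356  2.095   0.8047  0.5734  0.4264] F [ 0.3109  0.8273 -0.4538] w 12.0 tilt deg 25.654127990006742 vs axis 3.259448390176961 y_t az 71.03026177057926
touch [ 0.5204 -0.0169  0.3256] tool shift [0.0086 0.0006 0.018 ]
bottom centre [ 0.5999 -0.0495  0.1666]
pan_right_top 0.56 [ 0.5829 -0.0569  0.1215]
pan_left_top 0.77 [0.5938 0.1601 0.0883]
[([240.2, 194.8], 0.64)]
[([238.0, 191.6], 0.46)]
```

View pics/side6v.png

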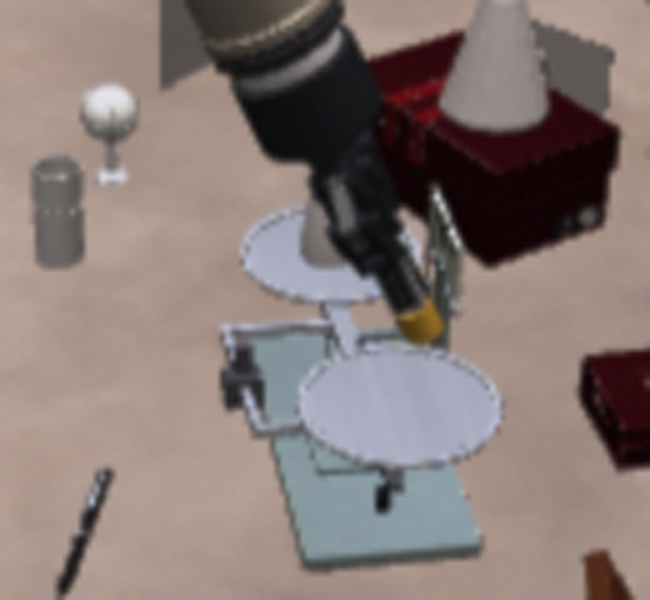

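```bash
python3 -m pendant '[[0.005,0.0086,0.0006,0.018,0],[0.005,0.0073,0.0005,0.0153,0],[0.005,0.002,0,0.0045,0],[0.005,0,0,0,0],[0.005,0,0,0,0]]' 20
python3 - <<'E'
from rel import *
print("bottom centre",o["eef_pos"]+.1986*R[:,2],o["grasp_force"])
im,d=bot.read_camera("side");cv2.imwrite("pics/side7.png",im);P=cloud("side",d)
q=bot.trace("pan_right_top","side")[0];Q=P[q["mask"]];print(q["score"],np.median(Q,0))
E
```

```text
t: 20.85
eef_pos: [0.5189, -0.0268, 0.3037]
tool_rot: [0.215, 0.164, 0.961, -0.054]
contact_force: [-0.7, 0.6, -0.6]
gripper_width: 0.135
grasp_force: 39.4
t 20.85 tcp [ 0.5189 -0.0268  0.3037] q [ 0.3508  0.3395 -0.5672  2.1344  0.9523  0.5181  0.2774] F [-0.7343  0.6023 -0.6004] w 11.6 tilt deg 25.593968093001386 vs axis 3.6478133835221156 y_t az 70.19729684744114
bottom centre [ 0.5973 -0.0614  0.1246] 39.358232617378235
0.71 [ 0.5762 -0.064   0.1186]
```

```bash
python3 -m pendant '[[0.03,0,0,0,0],[0.05,0,0,0,0],[0.05,0,0,0,0],[0.05,0,0,0,0],[0.05,0,0,-0.02,0],[0.05,0,0,-0.035,0],[0.05,0,0,-0.035,0],[0.05,0,0,0,0]]' 20
python3 - <<'E'
from rel import *
im,d=bot.read_camera("side");cv2.imwrite("pics/side8.png",im);P=cloud("side",d)
for n in("pan_right_top","pan_left_top"):
    q=bot.trace(n,"side")[0];Q=P[q["mask"]];print(n,q["score"],np.median(Q,0))
h=cv2.cvtColor(im,cv2.COLOR_BGR2HSV)
g=(P[...,1]>-.13)&(P[...,1]<.02)&(P[...,0]>.5)&(P[...,2]>.08)&(h[...,0]>18)&(h[...,0]<35)&(h[...,1]>130)
Q=P[g];print(len(Q),Q.mean(0),np.percentile(Q,[2,98],axis=0))
cv2.imwrite("pics/side8v.png",cv2.resize(im[120:240,190:320],(650,600),interpolation=cv2.INTER_CUBIC))
E
```

```text
t: 21.62
eef_pos: [0.4833, -0.008, 0.39]
tool_rot: [0.219, 0.162, 0.961, -0.053]
contact_force: [0.8, -0.1, 0.0]
gripper_width: 0.586
grasp_force: 0.0
t 21.62 tcp [ 0.4833 -0.008   0.39  ] q [ 0.4615  0.1518 -0.6995  2.1234  0.6449  0.6171  0.542 ] F [ 0.7998 -0.0584  0.0497] w 50.0 tilt deg 26.05871374255705 vs axis 3.1173538118191386 y_t az 70.41391947640535
pan_right_top 0.61 [ 0.5767 -0.0617  0.1018]
pan_left_top 0.69 [0.5956 0.1556 0.1085]
59 [ 0.5971 -0.0682  0.1251] [[ 0.5888 -0.0771  0.1095]
 [ 0.6066 -0.056   0.1431]]
```

View pics/side8v.png

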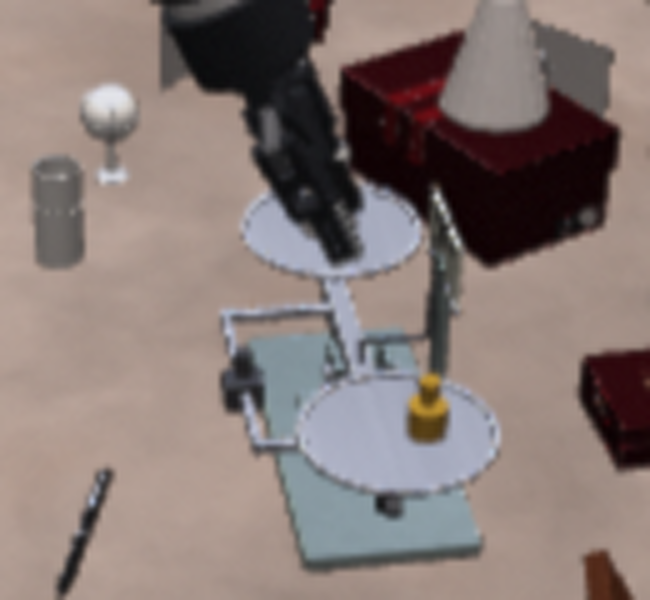

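```bash
python3 -m pendant '[[0.05,0.008,0.02,-0.02,0],[0.05,0.008,0.02,-0.01,0],[0.05,0,0,0,0],[0.05,0,0,0,0],[0.05,0,0,0,0],[0.05,0,0,0,0],[0.05,0,0,0,0],[0.05,0,0,0,0],[0.05,0,0,0,0],[0.05,0,0,0,0],[0.05,0,0,0,0],[0.05,0,0,0,0]]' 20
cat > look.py <<'E'
from rel import *
def look(tag):
    for c in("side","scene"):
        im,d=bot.read_camera(c);cv2.imwrite(f"pics/{c}{tag}.png",im);P=cloud(c,d);Z=[]
        for cen in((.5825,-.0567),(.616,.169)):
            rr=np.hypot(P[...,0]-cen[0],P[...,1]-cen[1]);Q=P[(rr<.052)&(abs(P[...,2]-.105)<.02)];
            z=np.median(Q[:,2]);Q=Q[abs(Q[:,2]-z)<.005];Z.append(Q[:,2].mean());print(c,"pan z",round(Z[-1],4),len(Q),end="; ")
        print("beam est",round(np.arcsin((Z[1]-Z[0])/.23),4))
    m=bot.camera_model("wrist");im,d=bot.read_camera("wrist");cv2.imwrite(f"pics/wrist{tag}.png",im)
    Rc=np.array(m["R"]);tc=np.array(m["t"]);K=np.array(m["intrinsics"])
    q=bot.pinpoint("poise_knob","wrist")
    for x in q[:2]:
        v=(np.array(x["at"])-K[:2,2])/K[0,0];th=np.linalg.norm(v);ry=np.r_[v/th*np.tan(th),1.];u_,v_=map(int,np.round(x["at"]))
        z=d[v_,u_];C=-Rc.T@tc;w=Rc.T@ry
        print("wrist knob px",np.round(x["at"],1),x["score"],"depth",z,"->",C+w*z,"| at z .085:",C+w*(.085-C[2])/w[2])
    for c in("side","scene"):
        for x in bot.pinpoint("poise_knob",c)[:1]: print(c,"knob px",x["at"],x["score"],"at z .085",at_z(c,x["at"],.085))
E
python3 - <<'E'
from look import *
look("9")
E
```

```text
t: 22.77
eef_pos: [0.4712, 0.0372, 0.4036]
tool_rot: [0.215, 0.163, 0.961, -0.054]
contact_force: [-0.3, -0.3, 0.1]
gripper_width: 0.588
grasp_force: 0.0
t 22.77 tcp [0.4712 0.0372 0.4036] q [ 0.3995  0.1226 -0.7404  2.1176  0.6215  0.6852  0.4712] F [-0.3266 -0.2811  0.1332] w 50.2 tilt deg 25.617767575725097 vs axis 3.5971979339776663 y_t az 70.26719265377348
side pan z 0.1006 459; side pan z 0.109 256; beam est 0.0364
scene pan z 0.1013 323; scene pan z 0.1101 360; beam est 0.0383
wrist knob px [303.7  77.4] 0.65 depth 0.23917913 -> [0.5163 0.0546 0.1006] | at z .085: [0.5228 0.0545 0.085 ]
wrist knob px [219.9 177.1] 0.16 depth 0.30571678 -> [ 0.5897 -0.0543  0.1116] | at z .085: [ 0.6098 -0.067   0.085 ]
side knob px [240.6, 194.2] 0.46 at z .085 [0.5248 0.0504 0.085 ]
scene knob px [260.0, 203.5] 0.43 at z .085 [0.5133 0.062  0.085 ]
```

View pics/wrist9.png

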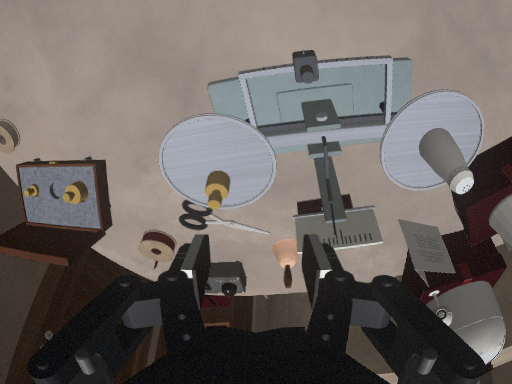

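Run:
```python
from rel import *
tip=np.array([.518,.055,.091]);T=tip-.173*R[:,2]
to("above",T+[0,0,.06]);to("at",T)
```

```text
t 23.07 tcp [0.4712 0.0373 0.4035] q [ 0.3994  0.1226 -0.7405  2.1176  0.6215  0.6852  0.4712] F [-0.6395  0.3958  1.0457] w 49.9 tilt deg 25.613841866144643 vs axis 3.5983606051557846 y_t az 70.27919358161961
above [0.4495 0.0851 0.307 ] tool shift [0.074  0.0409 0.0702]
at [0.4495 0.0851 0.247 ] tool shift [0.0999 0.0429 0.1243]
```

```bash
python3 -m pendant '[[0.04,0.0247,0.0136,0.0234,0],[0.04,0.0247,0.0136,0.0234,0],[0.04,0.0247,0.0136,0.0234,0],[0.04,0,0,0,0]]' 20
python3 - <<'E'
from look import *
tip=np.array([.518,.055,.091]);T=tip-.173*R[:,2]
to("at",T);print(R)
look("10")
E
```

```text
t: 23.4
eef_pos: [0.4465, 0.0872, 0.3021]
tool_rot: [0.211, 0.161, 0.963, -0.054]
contact_force: [-0.5, 0.3, 0.2]
gripper_width: 0.469
grasp_force: 0.0
t 23.4 tcp [0.4465 0.0872 0.3021] q [ 0.1859  0.2785 -0.6994  2.2455  0.9928  0.6254 -0.0435] F [-0.4804  0.2693  0.1747] w 40.0 tilt deg 25.178841573058772 vs axis 3.968472758051994 y_t az 70.52356293195338
at [0.4506 0.0846 0.2476] tool shift [0.0189 0.0009 0.0514]
[[-0.8586  0.3332  0.3895]
 [ 0.288   0.9422 -0.1712]
 [-0.424  -0.0348 -0.905 ]]
side pan z 0.1006 467; side pan z 0.109 269; beam est 0.0365
scene pan z 0.1018 92; scene pan z 0.1099 346; beam est 0.0349
wrist knob px [261.3 179. ] 0.77 depth 0.19195741 -> [0.5125 0.0599 0.0997] | at z .085: [0.5246 0.0555 0.085 ]
side knob px [236.3, 191.4] 0.66 at z .085 [0.516  0.0695 0.085 ]
scene knob px [261.1, 203.9] 0.54 at z .085 [0.5089 0.0618 0.085 ]
```

```bash
python3 -m pendant '[[0.04,0.0065,0.0011,0.017,0],[0.04,0.0065,0.0011,0.017,0],[0.04,0.0065,0.0011,0.017,0],[0.04,0,0,0,0]]' 20
python3 - <<'E'
from rel import *
print(R,o["eef_pos"]+.173*R[:,2])
m=bot.camera_model("wrist");im,d=bot.read_camera("wrist");cv2.imwrite("pics/wrist11.png",im)
E
```

```text
t: 24.03
eef_pos: [0.4541, 0.0837, 0.2511]
tool_rot: [0.214, 0.164, 0.961, -0.055]
contact_force: [-0.1, -0.4, -0.5]
gripper_width: 0.467
grasp_force: 0.0
t 24.03 tcp [0.4541 0.0837 0.2511] q [ 0.117   0.3864 -0.626   2.2711  1.2204  0.5949 -0.2704] F [-0.0653 -0.3541 -0.5081] w 39.9 tilt deg 25.524263682365792 vs axis 3.7433298586782 y_t az 70.17031424089404
[[-0.8545  0.339   0.3936]
 [ 0.2923  0.9401 -0.1753]
 [-0.4295 -0.0347 -0.9024]] [0.5222 0.0534 0.095 ]
```

View pics/wrist11.png

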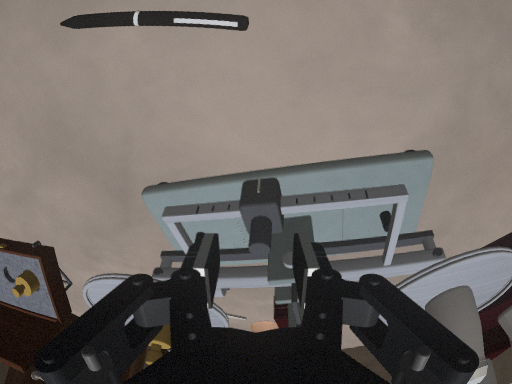

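```bash
python3 -m pendant '[[0.04,0.006,0.0016,0.002,0],[0.04,0,0,0,0],[0.01,0,0,0,0],[0.005,0,0,0,0],[0.005,0,0,0,0],[0.005,0,0,0,0]]' 20
python3 - <<'E'
from rel import *
print("tip",o["eef_pos"]+.173*R[:,2],o["grasp_force"])
E
```

```text
t: 24.58
eef_pos: [0.4508, 0.0877, 0.249]
tool_rot: [0.216, 0.164, 0.961, -0.054]
contact_force: [-2.2, -0.8, 6.7]
gripper_width: 0.124
grasp_force: 19.7
t 24.58 tcp [0.4508 0.0877 0.249 ] q [ 0.1053  0.3884 -0.6268  2.278   1.2375  0.5971 -0.2993] F [-2.25   -0.7861  6.6889] w 10.6 tilt deg 25.726258901547844 vs axis 3.502417957377612 y_t az 70.23745280706513
tip [0.5195 0.0575 0.0931] 19.665278792381287
```

```bash
python3 -m pendant '[[0.005,0.0007,0.0042,-0.0005,0],[0.005,0.0007,0.0042,-0.0005,0],[0.005,0,0,0,0],[0.005,0,0,0,0]]' 20
python3 -m pendant '[[0.02,0,0,0,0],[0.035,0,0,0,0],[0.035,0,0,-0.01,0],[0.035,-0.006,0,-0.02,0],[0.035,-0.01,0,-0.025,0],[0.035,0,0,0,0],[0.035,0,0,0,0],[0.035,0,0,0,0],[0.035,0,0,0,0],[0.035,0,0,0,0],[0.035,0,0,0,0],[0.035,0,0,0,0]]' 20
python3 -m pendant '[[0.035,0,0,0,0],[0.035,0,0,0,0],[0.035,0,0,0,0],[0.035,0,0,0,0],[0.035,0,0,0,0],[0.035,0,0,0,0],[0.035,0,0,0,0],[0.035,0,0,0,0],[0.035,0,0,0,0],[0.035,0,0,0,0]]' 20
python3 - <<'E'
from look import *
look("12")
E
```

```text
t: 24.92
eef_pos: [0.4521, 0.097, 0.2493]
tool_rot: [0.216, 0.163, 0.961, -0.053]
contact_force: [-4.6, 1.0, 9.3]
gripper_width: 0.122
grasp_force: 19.8
t: 25.92
eef_pos: [0.4433, 0.1011, 0.3039]
tool_rot: [0.214, 0.163, 0.961, -0.054]
contact_force: [0.1, -0.4, -0.9]
gripper_width: 0.407
grasp_force: 0.0
t: 26.75
eef_pos: [0.4434, 0.1012, 0.3045]
tool_rot: [0.215, 0.163, 0.961, -0.054]
contact_force: [0.7, -0.3, 0.1]
gripper_width: 0.413
grasp_force: 0.0
t 26.75 tcp [0.4434 0.1012 0.3045] q [ 0.1523  0.2759 -0.7025  2.2429  0.9947  0.6443 -0.0808] F [ 0.699  -0.3334  0.0696] w 35.2 tilt deg 25.615814082067768 vs axis 3.598784292336721 y_t az 70.27172942998364
side pan z 0.1055 467; side pan z 0.1039 267; beam est -0.007
scene pan z 0.1063 104; scene pan z 0.1049 345; beam est -0.0064
wrist knob px [258.5 186.4] 0.67 depth 0.19636723 -> [0.5129 0.0716 0.0982] | at z .085: [0.5243 0.0673 0.085 ]
wrist knob px [ 48.3 253.7] 0.18 depth 0.37434563 -> [ 0.5875 -0.2991  0.0486] | at z .085: [ 0.5501 -0.2206  0.085 ]
side knob px [238.9, 189.2] 0.42 at z .085 [0.5279 0.0793 0.085 ]
scene knob px [258.9, 203.2] 0.38 at z .085 [0.5175 0.0626 0.085 ]
```

Run:
```python
from h import *
np.set_printoptions(precision=4,suppress=True)
im,d=bot.read_camera("side");P=cloud("side",d);h=cv2.cvtColor(im,cv2.COLOR_BGR2HSV)
g=(P[...,1]>-.13)&(P[...,1]<.02)&(P[...,0]>.53)&(P[...,2]>.1)&(P[...,2]<.2)&(h[...,0]>18)&(h[...,0]<35)&(h[...,1]>130)
Q=P[g];print("weight",len(Q),[Q[(Q[:,2]>a)&(Q[:,2]<b)].mean(0) for a,b in((.108,.125),(.13,.15))],Q[:,2].max())
q=(np.hypot(P[...,0]-.616,P[...,1]-.169)<.055)&(P[...,2]>.112)&(P[...,2]<.19)
Q=P[q];print("shaker",len(Q),[Q[(Q[:,2]>a)&(Q[:,2]<b)].mean(0) for a,b in((.112,.13),(.13,.15),(.16,.19))],Q[:,2].max())
ok=Q[:,2].max()>.168
if ok: print(bot.hand_in())
```

```text
weight 58 [array([ 0.5957, -0.0719,  0.1194]), array([ 0.5974, -0.0671,  0.1403])] 0.14910948744591135
shaker 172 [array([0.6081, 0.1567, 0.1201]), array([0.6108, 0.1588, 0.1397]), array([0.6124, 0.1653, 0.1668])] 0.17344912944889104
the job is handed in; nothing more can be done
None
```

I handed the job in at about 27 s of the 72 s allowed, with no verdict returned: the shaker stands on the left pan, the 100 g weight stands upright on the right pan, and the poise is slid to bring the beam to about −0.007 rad (limit 0.025). By the poise reading the shaker weighs very roughly 156 g. The 200 g and 50 g weights stayed in the case. I viewed 13 pictures, over the limit of 10, and I tilted the tool by pushing the arm past its reach so it could draw the weight out under the lid.

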